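# Return a punch die cassette to its labelled bay and lock it with the index plunger

## Robot

A 6-joint arm with a two-finger parallel gripper is mounted at the origin on the work surface. World frame = base frame: x ahead of the robot, y to its left, z up, the work surface at z = 0. Lengths are in m, angles in rad, forces in N, time in s.
With the tool pointing down it reaches from about 0.2 to 0.875 m from the base axis. Payload 3.4 kg.
Tool frame: the origin (TCP) lies midway between the tips of the shut fingers; the grasp point (between the pads) lies arm.pinch_z behind it (arm.pinch_z is the distance from the TCP to the grasp point, in m); z points along the fingers, y is the line along which they close (so a half turn about z gives the same grasp; the last joint's range is limited). The gripper opens to 94 mm and grips with 3 to 60 N. Pads are 16 mm wide; open, the fingers measure 119 mm over their backs; the gripper's body (75 mm by 177 mm) begins 78 mm behind the grasp point.
Start: joints at [-1.292, 0.276, 1.505, -0, 1.361, -0.121], TCP at [0.224, -0.53, 0.173] pointing down, gripper open.
Joint ranges: [-2.89, 2.89], [-0.75, 2.08], [0.22, 2.7], [-1.18, 4.32], [0.11, 2.71], [-2.7, 2.7]. Speed limits (rad/s): [2.57, 2.57, 3.14, 3.14, 3.14, 3.14].

## Interface

Orientations are given as a 3x3 rotation matrix whose columns are the frame's x, y, z axes.
In Python, from plant import arm gives the robot as it stands.
- The arm moves only by the tool apply_moves, never from a script. Its argument "commands" is a list of rows, each a list of 6 numbers: the shift along the tool's x, y, z as a fraction of full scale, then the turn, a rotation vector about the tool's x, y, z as a fraction of full scale. In form: [[x, y, z, wx, wy, wz], ...]. A call has 1 to 8 rows; each row is the pose to reach, as a shift and turn from the pose commanded when the call began, along the tool's axes at that moment, turning the shorter way round; what a row does not reach only later rows make up. Full scale, the value 1, is 0.1 m for a shift and pi rad for a turn. A row lasts 1/10 s, in which the tool goes at most 50 mm and 8.59 degrees, less where a joint would pass 70% of its speed; a pose out of reach is approached as far as the arm can. A call with a number of a shift or a turn outside -1 to 1 is refused whole. A call with a gripper value outside its range is refused whole. "fingers" is the closure, from 0 (fully open) to 1 (shut), set as the call begins (left out, the last holds). The fingers move at their own pace and stop on an object; "newtons" is the grip in N (left out, the last holds). Time passes only in rows, so rows that repeat a pose let the fingers close. It gives the time, the measured TCP pose, the force, the opening and the grip force at its end, in the units of the state.
- arm.get_obs(): the state, without advancing time (a new reading comes with each control period).
- arm.capture(name): name is "scene" or "top" or "wrist"; returns the picture (480x640x3 uint8, red, green, blue); there is no depth.
- arm.camera_info(name): a dict with "fx", "fy", "cx", "cy" (pixels), "R" (3x3) and "t" (3): a world point X has camera coordinates R X + t. Camera axes: x right, y down, z forward; pixel columns grow to the right and rows downward; lengths in m; the calibration is good to about 2 mm. A picture is of the moment at which its call begins: read the wrist's pose just before it. camera_info takes no time and is no camera call; for the wrist camera it gives the pose at the moment of the call.
- arm.finish_job(): hands the job in; it is judged then, once.
The state is a dict: "t": time; "joints": joint angles; "qvel": joint speeds; "joint_efforts": joint torques, N m; "eef_pos": TCP position; "tcp_rot": TCP orientation; "ft_force": force on the tool from outside, world axes, zero at the start; "ft_torque": the same for the moment, N m; "gripper_width": finger opening in m; "grasp_force": force on a finger pad.
Only numpy, scipy, OpenCV 4.12 (cv2) and the standard library are available. Lean on these libraries where they do the work, as an engineer would, in place of code of your own. Each camera call takes 0.05 s, during which the arm holds its last target. There are 200 camera calls.

## Task

Put the die cassette with the long rectangular cut-out back into its own bay of the storage rack, the one whose label shows that shape, pin-hole end first. Lift that bay's spring-loaded T-handle and twist it so that it stays parked up with your hand off it, slide the cassette in, then turn the handle back and see that the pin drops fully into the cassette's hole and locks it. Leave the other two cassettes where they are.

Things in the scene. Friction and masses are not known exactly. Their poses are not given: they have to be found in the camera images.
- bay_rect: The cassette's own bay, fixed on the rack: one of three alike channels 84 mm apart, which change places; told by the black rectangle 46 x 22 mm on its roof label. Origin: channel centre, under the 6 mm floor plate. x runs inward along the channel, away from the robot, z up. Roofed from x = -57 (mouth) to +57 mm; roof top z = 52; plunger at x = +27. Locked cassette: centre at x = -3.
- bay_rect_mouth (a point): Centre of that bay's mouth, 18 mm above the channel floor (half the cassette's height); axes as the bay. The floor lies 12 mm above the bench and runs on 60 mm before the mouth as a bare apron 78 mm wide. Channel 62 mm wide inside, 40 mm high, side walls 8 mm thick. A locked cassette's tail stands 6 mm out of the mouth.
- bay_rect_pin (a point): Point on the plunger's vertical axis, at the height of a stored cassette's top (36 mm above the channel floor), 84 mm inside the mouth; axes as the bay. Deep in the bay a sprung rubber-faced ejector meets the nose 14 mm before the locked place and pushes back with 3 N, 6 N at the place; it gives 5 mm more, then stops. An unlocked cassette let go is pushed back out about 14 mm.
- handle_rect (a point): Centre of the steel T-handle of that bay's plunger: a bar 44 mm long (its x axis), 12 mm thick (y), 22 mm high, on a thin stem over a square slotted steel housing, whose top is 23 mm below the handle's centre when the pin is down. Pin down, the bar lies along the channel, its centre 101 mm above the bench. It rises and turns with the plunger.
- plunger_rect (a joint): Lift of that bay's sprung plunger, m. 0: its 10 mm pin with tapered tip is fully down (14 mm below the roof underside, 10 mm into a locked cassette; bars an empty bay). 0.0145: parked in the rest notch, pin clear of the channel. 0.010: pin riding on a cassette's top. 0.021: end of travel. Spring and weight press down with 4 N at 0, rising to 7 N.
- twist_rect (a joint): Turn of that bay's T-handle, rad: 0 = bar along the channel, + anticlockwise from above. Its cross-pin sits in a deep slot at 0; lifted past 0.0165 it turns freely to 1.75 either way. Turned a quarter (+1.57 or -1.57) and let down it rests in a notch 2 mm deep and stays up. To release it, lift some 4 mm out of the notch and turn back to 0: the spring snaps the pin down.
- rect_center (a point): Centre of the loose cassette to store: aluminium block 120 mm long (x), 60 wide (y), 36 high (z), 0.4 to 0.8 kg, flat on the bench beside the rack, nose (+x) roughly away from the robot. Through cut-out 46 x 22 mm framed in dark steel, centred 18 mm towards the tail (-x). The nose is 50 mm wide over its last 7 mm, with 5 mm chamfered shoulders. It has 1 mm play each side in the bay.
- rect_hole (a point): Centre, in the top face, of the cassette's 13 mm through pin hole, 30 mm from its centre towards the nose (+x). The pin has 1.5 mm play in it each way. If the pin is let down on the solid top between hole and nose (cassette 14 to 25 mm short of its place) it rides there, and snaps in as the cassette is pushed slowly on against the ejector (8 to 15 N); the pin then holds it.
- square_center (a point): Centre of a like cassette with a 32 mm square cut-out, lying on the bench on the other side of the rack; its own bay is empty. Not to be moved.
- round_center (a point): Centre of a like cassette with a 34 mm round cut-out, locked in its bay. Not to be moved.
Mind the look-alikes: they are no part of the job. Leave any green or pink look-alike of the part that bears rect_center alone.

How it is judged:
By the outcome, as a careful person would: the job done as asked, in the order asked, and still so for the second after the job is handed in, with the robot touching nothing.
It also fails if it takes over 72 s, if anything falls off the work surface, if the arm or the gripper's body presses on something with over 40 N, if the wrist force passes 120 N, or if a joint passes its speed limit or range.

## Working session

There is one attempt and no reset: what is moved stays moved. The work goes in short steps, Python scripts to look and compute and a tool call to move; the robot and the scene stay as the last step left them, time stands still between calls to the robot, and variables do not carry over. Pictures are saved under pics/ and viewed, at most 10 in all, crops included, and the job is handed in when it is done.

Besides the shell and the picture viewer there is one more tool, called after ">>>" as a command line: name --pt "numbers of a row" for each row, then --argument value for the rest. apply_moves: Moves the arm, as the interface text tells. Shift numbers are shares of 0.1 m and turn numbers shares of pi rad, none past 1 either way. Its arguments: {"type":"object","properties":{"commands":{"type":"array","items":{"type":"array","items":{"type":"number","minimum":-1,"maximum":1}}},"fingers":{"type":"number"},"newtons":{"type":"number"}},"required":["commands"]}

```bash
ls; mkdir -p pics; python3 - <<'E'
from plant import arm
import cv2,numpy as np
np.set_printoptions(precision=4,suppress=True)
for n in("scene","top"):
    im=arm.capture(n); cv2.imwrite(f"pics/{n}0.png",im[:,:,::-1]); c=arm.camera_info(n); print(n,c['fx'],c['cx'],c['cy'],c['R'],c['t'], -np.array(c['R']).T@c['t'])
o=arm.get_obs();print(arm.pinch_z,{k:np.array(v) for k,v in o.items()})
E
```

```text
pics
scene 528.5080048161304 319.34088059723524 239.83286358646623 [[-0.0389  0.9992 -0.0031]
 [ 0.7431  0.0269 -0.6687]
 [-0.6681 -0.0283 -0.7435]] [ 0.07   -0.3507  1.6182] [ 1.3444 -0.0147  0.9689]
top 494.6855900013709 311.7141465518396 249.03352307908628 [[ 0.0026 -0.9996  0.0268]
 [-0.9904 -0.0063 -0.1382]
 [ 0.1383 -0.0262 -0.99  ]] [-0.0546  0.5721  0.9298] [ 0.4381 -0.0266  1.0011]
0.0188 {'t': array(0.1), 'joints': array([-1.292 ,  0.2765,  1.506 , -0.    ,  1.3607, -0.121 ]), 'qvel': array([-0.0015, -0.0007, -0.0033, -0.001 , -0.0011,  0.0009]), 'joint_efforts': array([  0.0024, -40.5454, -23.778 ,   0.0703,   0.0299,  -0.    ]), 'eef_pos': array([ 0.2237, -0.5291,  0.1727]), 'tcp_rot': array([[ 0.9211,  0.3893, -0.0005],
       [ 0.3893, -0.9211,  0.0016],
       [ 0.0002, -0.0016, -1.    ]]), 'ft_force': array([ 0.0284, -0.8364, -0.3698]), 'ft_torque': array([-0.0017,  0.0479, -0.07  ]), 'grasp_force': array(0.), 'gripper_width': array(0.0943)}
```

View pics/top0.png

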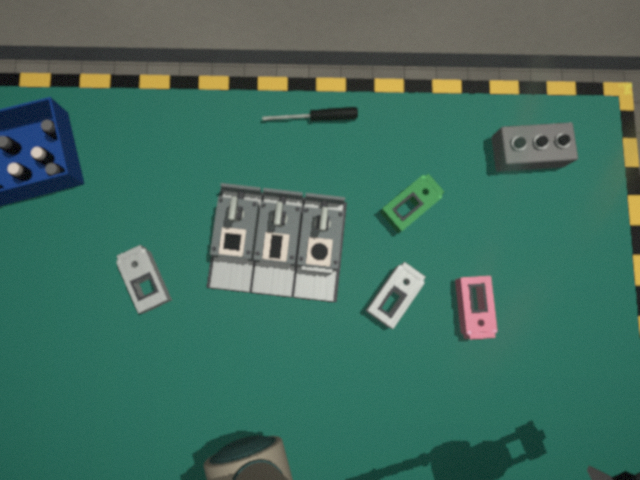

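View pics/scene0.png

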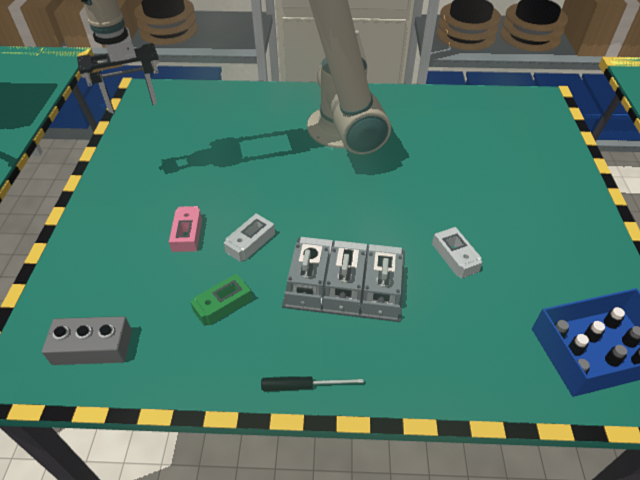

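The top view shows the rack's middle bay with the rectangle label (276,246), handle near (279,212). The loose white cassette is at (397,295), nose and hole towards (410,278). The square bay is on the left and the round bay on the right; the green and pink blocks are look-alikes.

```bash
cat > h.py <<'E'
from plant import arm
import cv2,numpy as np
np.set_printoptions(precision=4,suppress=True)
def ray(c,u,v):
    R=np.array(c['R']);t=np.array(c['t'])
    return -R.T@t, R.T@np.array([(u-c['cx'])/c['fx'],(v-c['cy'])/c['fy'],1])
def plane(c,u,v,z):
    o,d=ray(c,u,v); return o+d*(z-o[2])/d[2]
def tri(obs):  # [(cam,u,v),...]
    A=np.zeros((3,3));b=np.zeros(3)
    for c,u,v in obs:
        o,d=ray(c,u,v);d/=np.linalg.norm(d);P=np.eye(3)-np.outer(d,d);A+=P;b+=P@o
    X=np.linalg.solve(A,b)
    return X
def proj(c,X):
    p=np.array(c['R'])@X+c['t'];return c['fx']*p[0]/p[2]+c['cx'],c['fy']*p[1]/p[2]+c['cy']
def state():
    o=arm.get_obs();print('t',o['t'],'tcp',o['eef_pos'],'F',o['ft_force'],'w',o['gripper_width'],'g',o['grasp_force']);print(o['tcp_rot']);return o
E
python3 - <<'E'
from h import *
c=arm.camera_info("top")
for n,u,v,z in [('label',276,246,.064),('label sq',232,242,.064),('label rd',319,250,.064),('handle',279,212,.112),('cass',397,295,.036),('hole',407,281,.036),('apron frontL',210,288,.012),('apron frontR',336,300,.012)]:
    print(n,plane(c,u,v,z))
w=arm.camera_info("wrist");o=arm.get_obs();Rt=np.array(o['tcp_rot']);R=np.array(w['R'])
print(w['fx'],w['cx'],w['cy'],"cam in tool:",Rt.T@(-R.T@w['t']-o['eef_pos']),"cam axes in tool(rows)",R@Rt)
E
```

```text
label [0.5745 0.0168 0.064 ]
label sq [0.5816 0.1008 0.064 ]
label rd [ 0.5673 -0.0654  0.064 ]
handle [0.6304 0.0099 0.112 ]
cass [ 0.4833 -0.2192  0.036 ]
hole [ 0.5108 -0.2395  0.036 ]
apron frontL [0.4969 0.1491 0.012 ]
apron frontR [ 0.474  -0.1015  0.012 ]
358.85042600303836 320.67795542502205 240.73965643244722 cam in tool: [ 0.0721  0.0011 -0.2107] cam axes in tool(rows) [[-0.0009  1.     -0.0004]
 [-0.9679 -0.0009 -0.2515]
 [-0.2515  0.0001  0.9679]]
```

>>> apply_moves --pt "0.44 -0.28 -0.1 0 0 0" --pt "0.88 -0.56 -0.2 0 0 0" --pt "0.88 -0.56 -0.2 0 0 0"

```text
t: 0.4
eef_pos: [0.2853, -0.4399, 0.1943]
tcp_rot: [[0.92, 0.392, 0.002], [0.392, -0.92, 0.002], [0.002, -0.001, -1.0]]
ft_force: [-0.5, -0.4, -0.0]
gripper_width: 0.0936
grasp_force: 0.0
```

>>> apply_moves --pt "0.44 -0.28 -0.1 0 0 0" --pt "0.88 -0.56 -0.2 0 0 0" --pt "0.88 -0.56 -0.2 0 0 0"

```text
t: 0.7
eef_pos: [0.3445, -0.3548, 0.2144]
tcp_rot: [[0.919, 0.393, 0.002], [0.393, -0.919, 0.001], [0.002, 0.0, -1.0]]
ft_force: [0.8, -0.7, -0.3]
gripper_width: 0.0941
grasp_force: 0.0
```

>>> apply_moves --pt "0.44 -0.28 -0.1 0 0 0" --pt "0.88 -0.56 -0.2 0 0 0" --pt "0.88 -0.56 -0.2 0 0 0"

```text
t: 1.0
eef_pos: [0.4038, -0.2697, 0.2342]
tcp_rot: [[0.919, 0.393, 0.002], [0.393, -0.919, 0.0], [0.002, 0.001, -1.0]]
ft_force: [-0.6, -1.0, 0.4]
gripper_width: 0.0939
grasp_force: 0.0
```

>>> apply_moves --pt "0.44 -0.28 0 0 0 0" --pt "0.88 -0.56 0 0 0 0" --pt "0.88 -0.56 0 0 0 0"

```text
t: 1.3
eef_pos: [0.4627, -0.1838, 0.2329]
tcp_rot: [[0.919, 0.394, 0.0], [0.394, -0.919, 0.001], [0.001, -0.001, -1.0]]
ft_force: [0.0, -0.5, -0.1]
gripper_width: 0.0939
grasp_force: 0.0
```

>>> apply_moves --pt "0.44 -0.28 0 0 0 0.05" --pt "0.88 -0.56 0 0 0 0.1" --pt "0.88 -0.56 0 0 0 0.156" --pt "0.88 -0.56 0 0 0 0.156" --pt "0.88 -0.56 0 0 0 0.156"

```text
t: 1.8
eef_pos: [0.5199, -0.1022, 0.2327]
tcp_rot: [[0.996, -0.09, -0.002], [-0.09, -0.996, -0.001], [-0.001, 0.002, -1.0]]
ft_force: [-0.5, -0.4, -0.0]
gripper_width: 0.0937
grasp_force: 0.0
```

```bash
cat > snap.py <<'E'
import sys,pickle
from h import *
n=sys.argv[1];c=arm.camera_info("wrist");im=arm.capture("wrist")
cv2.imwrite(f"pics/{n}.png",im[:,:,::-1]);pickle.dump({k:np.array(v) for k,v in c.items()},open(n+".pkl","wb"));state()
E
python3 snap.py A
```

```text
t 1.85 tcp [ 0.5198 -0.1023  0.2328] F [-0.6749 -0.252  -0.0256] w 0.09374187290002675 g 0.0
[[ 0.996  -0.0895 -0.0013]
 [-0.0895 -0.996  -0.0012]
 [-0.0012  0.0013 -1.    ]]
```

View pics/A.png

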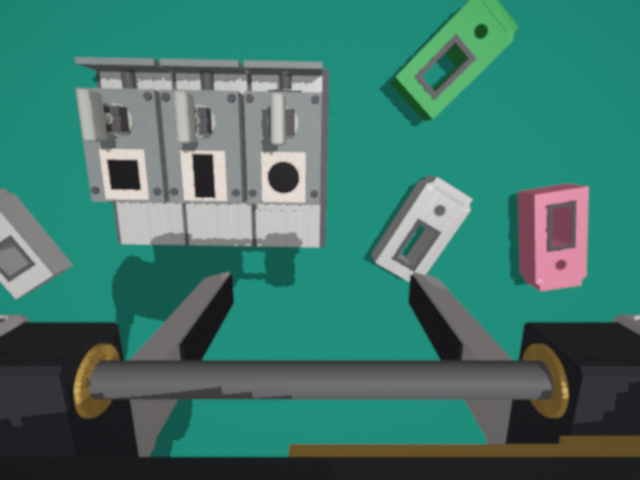

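>>> apply_moves --pt "0.45 -0.45 0 0 0 0" --pt "0.9 -0.9 0 0 0 0" --pt "0.9 -0.9 0 0 0 0" --pt "0.9 -0.9 0 0 0 0" --pt "0.9 -0.9 0 0 0 0"

```text
t: 2.35
eef_pos: [0.6174, -0.0205, 0.2327]
tcp_rot: [[0.996, -0.09, -0.002], [-0.09, -0.996, -0.001], [-0.002, 0.001, -1.0]]
ft_force: [-0.7, -0.7, -0.3]
gripper_width: 0.0942
grasp_force: 0.0
```

```bash
python3 snap.py B
```

```text
t 2.4 tcp [ 0.617  -0.0207  0.2331] F [-0.7401  0.224   0.7517] w 0.09394289175070887 g 0.0
[[ 0.9959 -0.0906 -0.0015]
 [-0.0906 -0.9959 -0.0011]
 [-0.0014  0.0012 -1.    ]]
```

View pics/B.png

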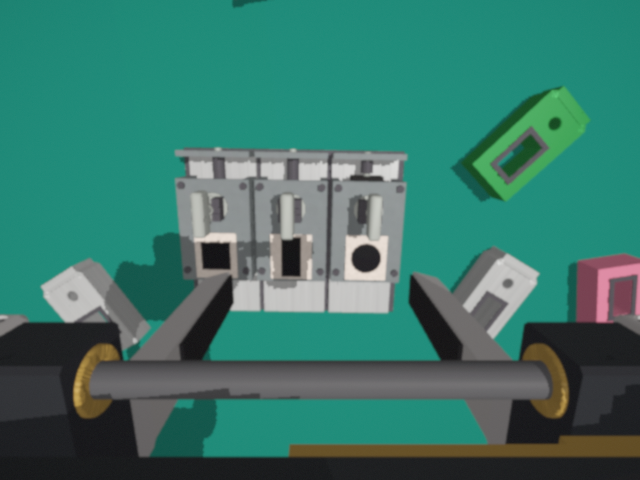

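Picture A: the rect label is at (204,175), its handle top near (184,117), and the white cassette at (420,230) with its hole at (440,210). Picture B: the handle top is near (287,216), the label at (291,257), and the hole at (508,283). I'll enlarge for sharper measurements.

```bash
python3 - <<'E'
import cv2,numpy as np
a=cv2.imread('pics/A.png');b=cv2.imread('pics/B.png')
p=cv2.resize(a[80:180,150:250],(400,400),interpolation=3);q=cv2.resize(b[175:275,240:340],(400,400),interpolation=3)
cv2.imwrite('pics/C.png',np.hstack([p,q]))
E
```

```text
(no output)
```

View pics/C.png

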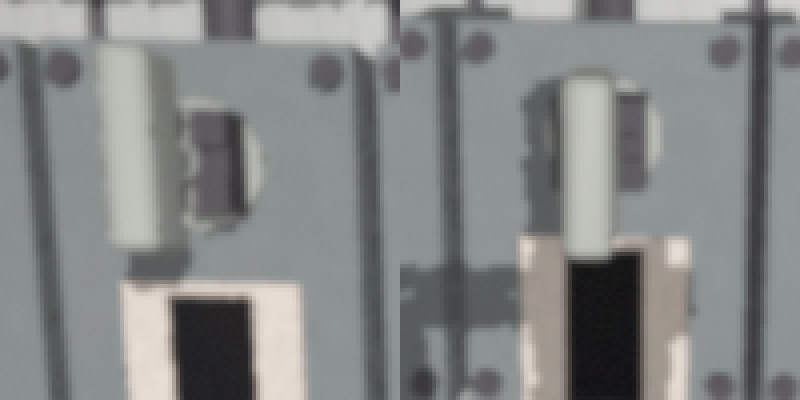

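```bash
python3 - <<'E'
from h import *
import pickle
A,B=[pickle.load(open(n+'.pkl','rb')) for n in 'AB'];T=arm.camera_info('top')
def f(n,a,b):
    X=tri([(A,*a),(B,*b)]);print(n,X,'err',np.subtract(proj(A,X),a),np.subtract(proj(B,X),b),'top',proj(T,X));return X
f('handletop',(181.9,116.4),(286.9,216.4))
s1=f('screwL',(165.1,97.1),(259.1,186.4));s2=f('screwR',(231.1,97.9),(320.9,187.6))
print('rack yaw', np.arctan2(-(s1-s2)[0],(s1-s2)[1]))
# label black rect, rect bay, in A and B
for n,c,box in (('A',A,(170,150,225,202)),('B',B,(270,238,310,283))):
    g=cv2.imread(f'pics/{n}.png',0);x0,y0,x1,y1=box
    m=(g[y0:y1,x0:x1]<70).astype(np.uint8);k,l,st,ce=cv2.connectedComponentsWithStats(m);i=1+st[1:,4].argmax()
    pts=np.argwhere(l==i)[:,::-1].astype(np.float32);r=cv2.minAreaRect(pts)
    bx=cv2.boxPoints(r)+[x0,y0];print(n,st[i],[plane(c,u,v,.059)[:2] for u,v in bx],plane(c,*bx.mean(0),.059))
for n in('handle','rack'):pass
h=f('hole',(440,210.5),(508,283))
a=cv2.imread('pics/A.png');b=cv2.imread('pics/B.png')
p=cv2.resize(a[170:290,365:485],(400,400),interpolation=3);q=cv2.resize(b[235:355,440:560],(400,400),interpolation=3)
cv2.imwrite('pics/D.png',np.hstack([p,q]))
E
```

```text
handletop [0.6296 0.009  0.1095] err [ 0.0397 -0.0409] [-0.0368  0.0384] top (np.float64(279.5697263519221), np.float64(212.71674825945038))
screwL [0.6552 0.0407 0.0575] err [ 0.1356 -0.1408] [-0.1271  0.1328] top (np.float64(264.3795267996637), np.float64(205.3549408982734))
screwR [ 0.6482 -0.0251  0.0581] err [-0.046   0.0505] [ 0.0449 -0.0458] top (np.float64(298.22007337073666), np.float64(209.0963040008708))
rack yaw -0.10616709266564542
A [ 24   5  20  42 744] [array([0.5965, 0.0224]), array([0.5958, 0.0036]), array([0.5524, 0.0084]), array([0.5531, 0.0278])] [0.5748 0.0155 0.059 ]
B [ 12   0  18  38 650] [array([0.597 , 0.0227]), array([0.5952, 0.004 ]), array([0.5522, 0.0086]), array([0.5539, 0.0278])] [0.5749 0.0157 0.059 ]
hole [ 0.5093 -0.2415  0.0333] err [ 0.0988 -0.0844] [-0.1001  0.0731] top (np.float64(407.7343469645955), np.float64(281.8374546677265))
```

View pics/D.png

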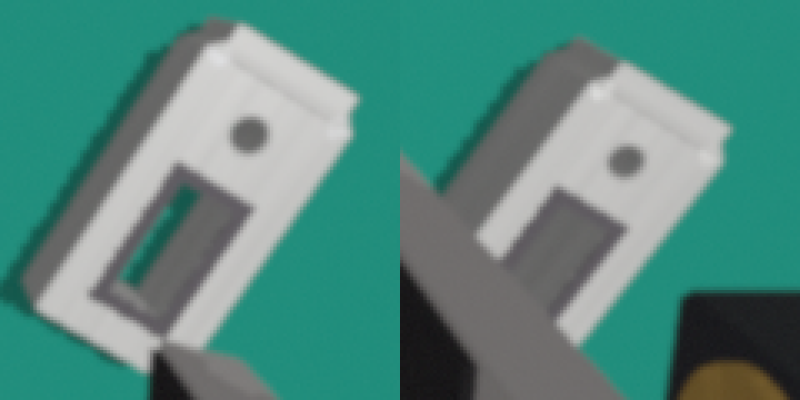

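```bash
python3 - <<'E'
from h import *
import pickle
A,B=[pickle.load(open(n+'.pkl','rb')) for n in 'AB'];T=arm.camera_info('top')
a=lambda x,y:(365+x*.3-.35,170+y*.3-.35); b=lambda x,y:(440+x*.3-.35,235+y*.3-.35)
print('hole',tri([(A,*a(249,135)),(B,*b(226,161))]))
print('fr1',tri([(A,*a(175,163)),(B,*b(156,188))]),'fr2',tri([(A,*a(253,208)),(B,*b(227,230))]))
P=lambda x,y:plane(A,*a(x,y),.036)[:2]; Q=lambda x,y:plane(B,*b(x,y),.036)[:2]
fr=[P(175,163),P(253,208),P(165,333),P(90,297)];print('frame',np.array(fr),np.mean(fr,0),'holeA',P(249,135),'B',Q(226,161))
for n,s,e in(('right',P(205,348),P(352,133)),('left',P(37,305),P(205,62)),('rightB',Q(160,340),Q(318,155))):
    print(n,s,e,np.arctan2(*(e-s)[::-1]))
h=P(249,135);d=h-np.mean(fr,0);print('yaw hole-frame',np.arctan2(d[1],d[0]),'len',np.linalg.norm(d))
# labels
for n,c,bx in(('A',A,[(100,148,150,202),(180,150,226,202),(260,150,306,202)]),('B',B,[(193,232,238,280),(333,233,388,282)])):
    g=cv2.imread(f'pics/{n}.png',0);C=[]
    for x0,y0,x1,y1 in bx:
        m=(g[y0:y1,x0:x1]<60).astype(np.uint8);k,l,st,ce=cv2.connectedComponentsWithStats(m);i=1+st[1:,4].argmax()
        C.append(plane(c,*(ce[i]+[x0,y0]),.0585))
    C=np.array(C);d=C[0]-C[-1];print(n,C,np.arctan2(-d[0],d[1]),np.linalg.norm(d))
E
```

```text
hole [ 0.51   -0.2404  0.0343]
fr1 [ 0.5031 -0.2138  0.0374] fr2 [ 0.4847 -0.24    0.0383]
frame [[ 0.5028 -0.2142]
 [ 0.4843 -0.241 ]
 [ 0.4408 -0.2091]
 [ 0.4568 -0.1828]] [ 0.4712 -0.2118] holeA [ 0.5103 -0.2398] B [ 0.5108 -0.2395]
right [ 0.4338 -0.2234] [ 0.5078 -0.2751] -0.6103123201193927
left [ 0.4556 -0.1638] [ 0.5368 -0.2251] -0.6463848516291718
rightB [ 0.4402 -0.2176] [ 0.5101 -0.2727] -0.6680934480768986
yaw hole-frame -0.6212728443618981 len 0.048104708808421354
A [[ 0.5839  0.0992  0.0585]
 [ 0.575   0.0157  0.0585]
 [ 0.5655 -0.0678  0.0585]] -0.10947615766370855 0.1680143481178297
B [[ 0.5834  0.0993  0.0585]
 [ 0.5654 -0.0679  0.0585]] -0.10718866542981303 0.16814002261188984
```

Rack yaw is −0.108 rad, with a label spacing of 168.0 mm as it should be. Measured heights are handle top 0.1095, roof 0.058 and cassette top about 0.035, all consistent with the text. Next: go to the handle.

>>> apply_moves --pt "0.05 -0.15 0.4 0 0 0.0055" --pt "0.097 -0.312 0.8 0 0 0.0055" --pt "0.097 -0.312 0.9 0 0 0.0055" --pt "0.097 -0.312 0.9 0 0 0.0055" --pt "0.097 -0.312 0.9 0 0 0.0055"

```text
t: 2.9
eef_pos: [0.631, 0.0097, 0.1454]
tcp_rot: [[0.994, -0.108, 0.003], [-0.108, -0.994, -0.001], [0.003, 0.001, -1.0]]
ft_force: [0.4, 0.2, -0.2]
gripper_width: 0.0938
grasp_force: 0.0
```

>>> apply_moves --pt "0 0 0.2 0 0 0" --pt "0 0 0.4 0 0 0" --pt "0 0 0.57 0 0 0" --pt "0 0 0.57 0 0 0" --pt "0 0 0.57 0 0 0" --newtons 10

```text
t: 3.4
eef_pos: [0.6316, 0.0104, 0.0885]
tcp_rot: [[0.994, -0.108, 0.003], [-0.108, -0.994, -0.001], [0.003, 0.0, -1.0]]
ft_force: [0.9, 0.5, 0.3]
gripper_width: 0.0939
grasp_force: 0.0
```

```bash
python3 snap.py E
```

```text
t 3.45 tcp [0.6319 0.0105 0.0888] F [-0.6564 -0.8205 -0.9143] w 0.09382017486813161 g 0.0
[[ 0.9942 -0.1079  0.0039]
 [-0.1079 -0.9942 -0.0006]
 [ 0.004   0.0002 -1.    ]]
```

View pics/E.png

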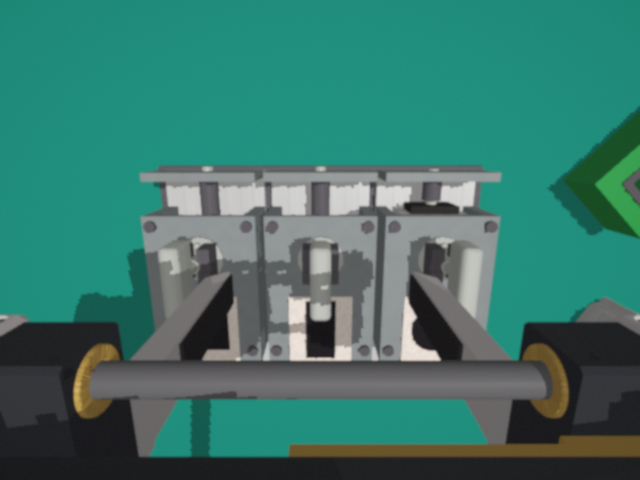

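Picture E shows the middle bar centred between the open fingers, at (320,280). Now I close on it.

>>> apply_moves --pt "-0.02 0.008 0.02 0 0 0" --pt "-0.02 0.008 0.02 0 0 0" --pt "-0.02 0.008 0.02 0 0 0" --pt "-0.02 0.008 0.02 0 0 0" --pt "-0.02 0.008 0.02 0 0 0" --pt "-0.02 0.008 0.02 0 0 0" --pt "-0.02 0.008 0.02 0 0 0" --pt "-0.02 0.008 0.02 0 0 0" --fingers 1 --newtons 35

```text
t: 4.25
eef_pos: [0.6283, 0.0106, 0.0844]
tcp_rot: [[0.994, -0.107, -0.0], [-0.107, -0.994, -0.0], [-0.0, 0.0, -1.0]]
ft_force: [-0.0, -0.3, -0.1]
gripper_width: 0.0336
grasp_force: 0.0
```

>>> apply_moves --pt "0 0 0 0 0 0" --pt "0 0 0 0 0 0" --pt "0 0 0 0 0 0"

```text
t: 4.55
eef_pos: [0.6283, 0.0106, 0.0844]
tcp_rot: [[0.994, -0.107, 0.0], [-0.107, -0.994, -0.0], [0.0, 0.0, -1.0]]
ft_force: [-0.8, 0.1, 0.5]
gripper_width: 0.0094
grasp_force: 0.0
```

>>> apply_moves --pt "0 0 0 0 0 0" --pt "0 0 0 0 0 0"

```text
t: 4.75
eef_pos: [0.6283, 0.0106, 0.0845]
tcp_rot: [[0.994, -0.107, 0.0], [-0.107, -0.994, -0.0], [0.0, 0.0, -1.0]]
ft_force: [0.3, 0.2, 0.7]
gripper_width: 0.0005
grasp_force: 0.0
```

```bash
python3 snap.py F; python3 - <<'E'
from h import *
o=arm.get_obs();R=np.array(o['tcp_rot']);p=np.array(o['eef_pos']);w=arm.camera_info('wrist')
print('tcp px',proj(w,p),'pinch px',proj(w,p-R[:,2]*.0188),'hand top px',proj(w,np.array([.6295,.0095,.112])))
import pickle
e=pickle.load(open('E.pkl','rb'));print('in E', proj(e,np.array([.6295,.0095,.112])))
E
```

```text
t 4.8 tcp [0.6283 0.0106 0.0845] F [ 0.4468 -0.3179 -0.1775] w 0.00045052439957055074 g 0.0
[[ 0.9942 -0.1073  0.    ]
 [-0.1073 -0.9942 -0.0001]
 [ 0.      0.0001 -1.    ]]
tcp px (np.float64(318.4951516301923), np.float64(268.97251447954244)) pinch px (np.float64(318.29710443186883), np.float64(279.80662391144324)) hand top px (np.float64(319.9477717635701), np.float64(283.21228381643857))
in E (np.float64(320.18018247215764), np.float64(286.0018722417818))
```

View pics/F.png

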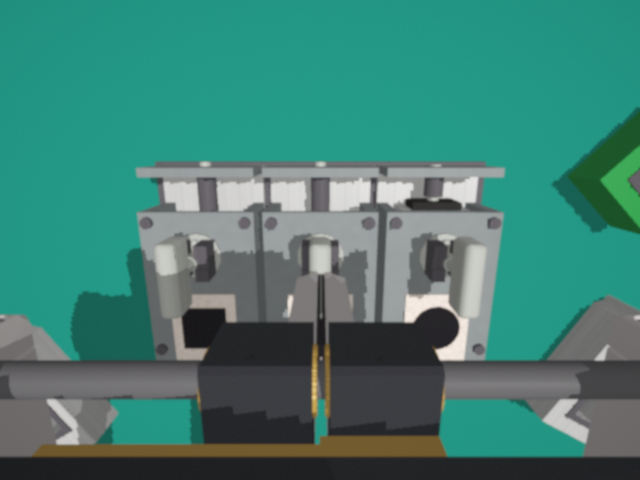

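Picture F shows the fingers shut at (320,275) without the bar between them, so the tips seem to be above the bar, higher than the TCP reading suggests. I'll check from the scene camera.

```bash
python3 - <<'E'
from h import *
im=arm.capture('scene')[:,:,::-1].copy();c=arm.camera_info('scene');o=arm.get_obs();p=np.array(o['eef_pos']);R=np.array(o['tcp_rot'])
u,v=proj(c,p);print('tcp',u,v,'pinch',proj(c,p-R[:,2]*.0188),'30 up',proj(c,p+[0,0,.03]),'handle top',proj(c,np.array([.6295,.0095,.112])),'near bar end',proj(c,np.array([.6295+.022,.0071,.112])))
u,v=int(u),int(v);x0,y0=u-50,v-60;print(x0,y0)
cv2.imwrite('pics/G.png',cv2.resize(im[y0:y0+100,x0:x0+100],(600,600),interpolation=3))
E
```

```text
tcp 345.33526756830497 267.757097321602 pinch (np.float64(345.63264559982093), np.float64(262.1799576212963)) 30 up (np.float64(345.8119666814914), np.float64(258.7910981582532)) handle top (np.float64(345.2535790126039), np.float64(259.9664485091194)) near bar end (np.float64(344.03411830215845), np.float64(268.0618365181897))
295 207
```

View pics/G.png

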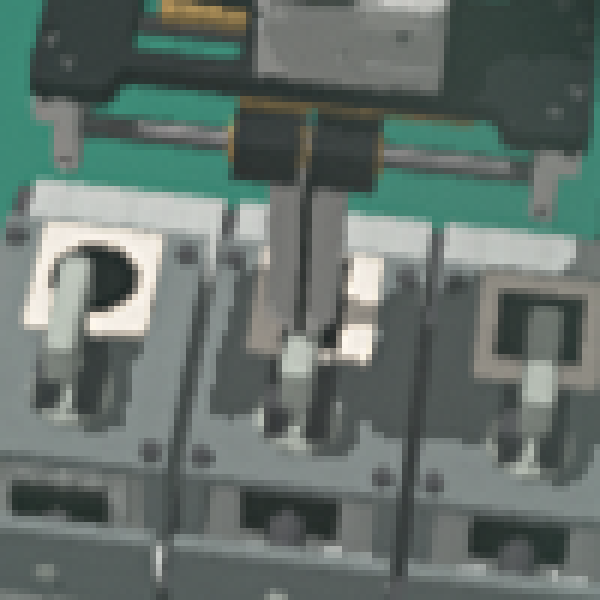

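Picture G shows the shut tips at about (298,335), right above the bar's top. So they sit roughly 26–30 mm higher than the reported TCP. I'll find the exact height by a light touch.

>>> apply_moves --pt "0 0 0.005 0 0 0" --pt "0 0 0.01 0 0 0" --pt "0 0 0.015 0 0 0" --pt "0 0 0.02 0 0 0" --pt "0 0 0.02 0 0 0"

```text
t: 5.35
eef_pos: [0.6282, 0.0106, 0.0823]
tcp_rot: [[0.994, -0.107, -0.0], [-0.107, -0.994, -0.0], [-0.0, 0.0, -1.0]]
ft_force: [-0.8, -0.1, 0.0]
gripper_width: 0.0004
grasp_force: 0.0
```

>>> apply_moves --pt "0 0 0.005 0 0 0" --pt "0 0 0.01 0 0 0" --pt "0 0 0.015 0 0 0" --pt "0 0 0.02 0 0 0" --pt "0 0 0.02 0 0 0"

```text
t: 5.85
eef_pos: [0.6282, 0.0106, 0.0803]
tcp_rot: [[0.994, -0.107, -0.0], [-0.107, -0.994, -0.0], [-0.0, 0.0, -1.0]]
ft_force: [0.9, -0.2, 0.1]
gripper_width: 0.0006
grasp_force: 0.0
```

>>> apply_moves --pt "0 0 0.005 0 0 0" --pt "0 0 0.01 0 0 0" --pt "0 0 0.015 0 0 0" --pt "0 0 0.02 0 0 0" --pt "0 0 0.02 0 0 0"

```text
t: 6.35
eef_pos: [0.6286, 0.0106, 0.0801]
tcp_rot: [[0.994, -0.107, 0.001], [-0.107, -0.994, -0.0], [0.001, 0.0, -1.0]]
ft_force: [-1.8, -0.1, 8.0]
gripper_width: 0.0005
grasp_force: 4.1
```

Contact came at a reported z of 0.080, against the bar top at 0.112. The tips are therefore about 31 mm above the reported TCP. I'll back off, open, go down over the bar and close.

>>> apply_moves --pt "0.015 0.01 -0.06 0 0 0" --pt "0.015 0.01 -0.06 0 0 0" --pt "0.015 0.01 -0.06 0 0 0" --pt "0.015 0.01 -0.06 0 0 0" --pt "0.015 0.01 -0.06 0 0 0" --pt "0.015 0.01 -0.06 0 0 0" --pt "0.015 0.01 -0.06 0 0 0" --pt "0.015 0.01 -0.06 0 0 0" --fingers 0.4

```text
t: 7.15
eef_pos: [0.6296, 0.0095, 0.0844]
tcp_rot: [[0.994, -0.107, -0.0], [-0.107, -0.994, -0.0], [-0.0, 0.0, -1.0]]
ft_force: [-0.2, 0.8, -0.1]
gripper_width: 0.0562
grasp_force: 0.0
```

>>> apply_moves --pt "0 0 0.07 0 0 0" --pt "0 0 0.14 0 0 0" --pt "0 0 0.21 0 0 0" --pt "0 0 0.28 0 0 0" --pt "0 0 0.31 0 0 0" --pt "0 0 0.31 0 0 0"

```text
t: 7.75
eef_pos: [0.6291, 0.0095, 0.0526]
tcp_rot: [[0.994, -0.107, -0.002], [-0.107, -0.994, 0.0], [-0.002, 0.0, -1.0]]
ft_force: [0.4, 0.3, -0.2]
gripper_width: 0.0562
grasp_force: 0.0
```

>>> apply_moves --pt "0 0 0 0 0 0" --pt "0 0 0 0 0 0" --pt "0 0 0 0 0 0" --pt "0 0 0 0 0 0" --pt "0 0 0 0 0 0" --pt "0 0 0 0 0 0" --pt "0 0 0 0 0 0" --fingers 1

```text
t: 8.45
eef_pos: [0.6299, 0.0108, 0.0536]
tcp_rot: [[0.994, -0.108, 0.001], [-0.108, -0.994, 0.002], [0.0, -0.002, -1.0]]
ft_force: [0.5, 3.3, 0.2]
gripper_width: 0.0116
grasp_force: 35.0
```

>>> apply_moves --pt "0 -0.013 -0.05 0 0 0" --pt "0 -0.013 -0.1 0 0 0" --pt "0 -0.013 -0.15 0 0 0" --pt "0 -0.013 -0.19 0 0 0" --pt "0 -0.013 -0.19 0 0 0" --pt "0 -0.013 -0.19 0 0 0"

```text
t: 9.05
eef_pos: [0.6297, 0.0108, 0.0722]
tcp_rot: [[0.994, -0.107, -0.0], [-0.107, -0.994, 0.0], [-0.0, -0.0, -1.0]]
ft_force: [1.8, 2.7, -7.1]
gripper_width: 0.0118
grasp_force: 35.0
```

>>> apply_moves --pt "0 0 0 0 0 -0.04" --pt "0 0 0 0 0 -0.08" --pt "0 0 0 0 0 -0.12" --pt "0 0 0 0 0 -0.16" --pt "0 0 0 0 0 -0.2" --pt "0 0 0 0 0 -0.24" --pt "0 0 0 0 0 -0.25" --pt "0 0 0 0 0 -0.25"

```text
t: 9.85
eef_pos: [0.6297, 0.0112, 0.0721]
tcp_rot: [[0.779, 0.627, -0.0], [0.627, -0.779, 0.001], [0.0, -0.001, -1.0]]
ft_force: [1.8, 2.2, -7.6]
gripper_width: 0.0118
grasp_force: 35.0
```

>>> apply_moves --pt "0 0 0 0 0 -0.04" --pt "0 0 0 0 0 -0.08" --pt "0 0 0 0 0 -0.12" --pt "0 0 0 0 0 -0.16" --pt "0 0 0 0 0 -0.2" --pt "0 0 0 0 0 -0.24" --pt "0 0 0 0 0 -0.25" --pt "0 0 0 0 0 -0.25"

```text
t: 10.65
eef_pos: [0.6293, 0.0114, 0.0721]
tcp_rot: [[0.108, 0.994, -0.001], [0.994, -0.108, 0.001], [0.001, -0.001, -1.0]]
ft_force: [0.8, 3.3, -7.1]
gripper_width: 0.0116
grasp_force: 35.0
```

>>> apply_moves --pt "0 0 0.015 0 0 0" --pt "0 0 0.03 0 0 0" --pt "0 0 0.045 0 0 0" --pt "0 0 0.05 0 0 0" --pt "0 0 0.05 0 0 0"

```text
t: 11.15
eef_pos: [0.6294, 0.0113, 0.068]
tcp_rot: [[0.108, 0.994, -0.0], [0.994, -0.108, 0.001], [0.001, -0.0, -1.0]]
ft_force: [-0.5, 4.2, -2.2]
gripper_width: 0.0117
grasp_force: 35.0
```

>>> apply_moves --pt "0 0 0.003 0 0 0" --pt "0 0 0.003 0 0 0" --pt "0 0 0.003 0 0 0" --pt "0 0 0.003 0 0 0" --pt "0 0 0.003 0 0 0" --pt "0 0 0.003 0 0 0" --fingers 0.4

```text
t: 11.75
eef_pos: [0.6298, 0.0105, 0.0672]
tcp_rot: [[0.107, 0.994, 0.0], [0.994, -0.107, -0.0], [-0.0, 0.0, -1.0]]
ft_force: [-0.4, 1.0, 0.0]
gripper_width: 0.0549
grasp_force: 0.0
```

>>> apply_moves --pt "0 0 -0.2 0 0 0" --pt "0 0 -0.5 0 0 0" --pt "0 0 -0.9 0 0 0" --pt "0 0 -1 0 0 0" --pt "0 0 -1 0 0 0" --pt "0 0 -1 0 0 0" --fingers 0

```text
t: 12.35
eef_pos: [0.6289, 0.0108, 0.1658]
tcp_rot: [[0.107, 0.994, -0.002], [0.994, -0.107, -0.0], [-0.0, -0.002, -1.0]]
ft_force: [-0.2, -1.1, 0.2]
gripper_width: 0.0941
grasp_force: 0.0
```

```bash
python3 snap.py H; python3 - <<'E'
from h import *
import pickle
# numeric check of parked bar: project both candidate bar tops and sample brightness
c=pickle.load(open('H.pkl','rb'));im=cv2.imread('pics/H.png');H=np.array([.629,.0112]);e=np.array([.9942,-.1078]);n=np.array([.1078,.9942])
for z in(.112,.1265):
  for nm,d in(('along',e),('across',n)):
    print(z,nm,[im[int(round(v)),int(round(u))].tolist() if 0<=v<480 and 0<=u<640 else None for u,v in (proj(c,np.r_[H+d*s,z]) for s in(-.019,-.012,0,.012,.019))])
print(proj(c,np.r_[H,.1265]))
E
```

```text
t 12.4 tcp [0.6285 0.0109 0.1652] F [-0.0692 -0.3032 -0.1357] w 0.09386084068192285 g 0.0
[[ 0.1073  0.9942 -0.0035]
 [ 0.9942 -0.1073  0.0002]
 [-0.0002 -0.0035 -1.    ]]
0.112 along [[161, 161, 156], [162, 162, 157], [210, 217, 214], [164, 163, 158], [166, 167, 161]]
0.112 across [[210, 216, 214], [210, 217, 215], [210, 217, 214], [206, 213, 211], [106, 110, 108]]
0.1265 along [[160, 160, 155], [162, 162, 156], [211, 217, 215], [164, 164, 158], [167, 167, 161]]
0.1265 across [[208, 215, 213], [211, 217, 215], [211, 217, 215], [208, 214, 212], [181, 187, 185]]
(np.float64(321.15295645743356), np.float64(248.88185991708778))
```

The bar is bright across the channel, so it's parked. Next: go to the cassette.

>>> apply_moves --pt "-0.4 -0.21 0 0 0 0" --pt "-0.8 -0.42 0 0 0 0" --pt "-0.8 -0.42 0 0 0 0"

```text
t: 12.7
eef_pos: [0.5753, -0.0676, 0.1651]
tcp_rot: [[0.111, 0.994, -0.006], [0.994, -0.111, -0.001], [-0.002, -0.006, -1.0]]
ft_force: [1.2, 0.3, -0.5]
gripper_width: 0.094
grasp_force: 0.0
```

>>> apply_moves --pt "-0.4 -0.21 0 0 0 0" --pt "-0.8 -0.42 0 0 0 0" --pt "-0.8 -0.42 0 0 0 0"

```text
t: 13.0
eef_pos: [0.526, -0.1421, 0.1656]
tcp_rot: [[0.112, 0.994, -0.004], [0.994, -0.112, -0.001], [-0.001, -0.004, -1.0]]
ft_force: [1.1, 0.7, -0.2]
gripper_width: 0.0942
grasp_force: 0.0
```

>>> apply_moves --pt "-0.4 -0.21 0 0 0 0.04" --pt "-0.81 -0.42 0 0 0 0.08" --pt "-0.81 -0.42 0 0 0 0.125" --pt "-0.81 -0.42 0 0 0 0.17" --pt "-0.81 -0.42 0 0 0 0.215" --pt "-0.81 -0.42 0 0 0 0.26" --pt "-0.81 -0.42 0 0 0 0.3" --pt "-0.81 -0.42 0 0 0 0.332"

```text
t: 13.8
eef_pos: [0.4792, -0.2139, 0.1658]
tcp_rot: [[0.915, 0.404, -0.001], [0.404, -0.915, 0.002], [-0.0, -0.002, -1.0]]
ft_force: [0.4, -0.3, -0.5]
gripper_width: 0.0941
grasp_force: 0.0
```

>>> apply_moves --pt "0 0 0 0 0 0.045" --pt "0 0 0 0 0 0.09" --pt "0 0 0 0 0 0.135" --pt "0 0 0 0 0 0.18" --pt "0 0 0 0 0 0.225" --pt "0 0 0 0 0 0.27" --pt "0 0 0 0 0 0.315" --pt "0 0 0 0 0 0.333"

```text
t: 14.6
eef_pos: [0.4792, -0.2138, 0.1658]
tcp_rot: [[0.809, -0.588, -0.001], [-0.588, -0.809, 0.002], [-0.002, -0.001, -1.0]]
ft_force: [-0.5, -1.1, -0.3]
gripper_width: 0.0942
grasp_force: 0.0
```

>>> apply_moves --pt "0 0 0 0 0 0" --pt "0 0 0 0 0 0" --pt "0 0 0 0 0 0"

```text
t: 14.9
eef_pos: [0.4789, -0.2148, 0.1667]
tcp_rot: [[0.811, -0.585, -0.001], [-0.585, -0.811, 0.001], [-0.001, -0.0, -1.0]]
ft_force: [0.1, 0.5, -0.2]
gripper_width: 0.094
grasp_force: 0.0
```

```bash
python3 snap.py I; python3 - <<'E'
from h import *
import pickle
c=pickle.load(open('I.pkl','rb'));im=cv2.imread('pics/I.png')
g=cv2.cvtColor(im,6);h=np.array([.5105,-.2397,.036]);u,v=proj(c,h);print('pred hole',u,v)
d=np.array([.811,-.585,0]);n=np.array([.585,.811,0]);C=np.array([.486,-.2222,.036])
# hole: dark blob near prediction
x0,y0=int(u)-14,int(v)-14;m=(g[y0:y0+28,x0:x0+28]<130).astype(np.uint8);k,l,st,ce=cv2.connectedComponentsWithStats(m);print(st[1:],ce[1:]+[x0,y0])
for i in range(1,k): print(plane(c,*(ce[i]+[x0,y0]),.036))
# lateral edge profile at x=+15 and x=+45
for s in(.015,.042):
    print(s,[int(g[int(round(q[1])),int(round(q[0]))]) for q in (proj(c,C+d*s+n*t) for t in np.arange(-.04,.0401,.0025))])
print('tail pr',[int(g[int(round(q[1])),int(round(q[0]))]) for q in (proj(c,C+d*s+n*.02) for s in np.arange(-.07,.0701,.005))])
E
```

```text
t 14.95 tcp [ 0.4788 -0.2149  0.1668] F [-0.2634 -0.3079  0.9545] w 0.09421479997738524 g 0.0
[[ 0.811  -0.5851 -0.0003]
 [-0.5851 -0.811   0.0004]
 [-0.0005 -0.0001 -1.    ]]
pred hole 321.2110135345219 183.7927204788188
[[  9   9  13  11 111]] [[322.0631 182.991 ]]
[ 0.5106 -0.2408  0.036 ]
0.015 [108, 108, 108, 117, 170, 196, 194, 196, 199, 199, 196, 196, 196, 198, 197, 198, 199, 198, 198, 194, 197, 200, 199, 196, 195, 197, 198, 197, 137, 96, 106, 107, 109]
0.042 [107, 107, 108, 111, 191, 201, 201, 204, 204, 204, 200, 201, 202, 204, 202, 203, 205, 205, 203, 199, 202, 205, 204, 202, 202, 202, 201, 201, 141, 105, 108, 107, 108]
tail pr [70, 73, 159, 192, 191, 191, 192, 191, 192, 192, 192, 192, 193, 194, 194, 195, 195, 195, 196, 198, 199, 200, 202, 203, 196, 204, 150, 108, 107]
```

>>> apply_moves --pt "-0.02 0.02 0.4 0 0 0" --pt "-0.02 0.02 0.8 0 0 0" --pt "-0.02 0.02 1 0 0 0" --pt "-0.02 0.02 1 0 0 0" --pt "-0.02 0.02 1 0 0 0" --newtons 40

```text
t: 15.45
eef_pos: [0.4763, -0.216, 0.0675]
tcp_rot: [[0.81, -0.586, 0.0], [-0.586, -0.81, -0.0], [0.0, -0.0, -1.0]]
ft_force: [0.7, -0.4, 1.0]
gripper_width: 0.094
grasp_force: 0.0
```

>>> apply_moves --pt "0 0 0.25 0 0 0" --pt "0 0 0.5 0 0 0" --pt "0 0 0.7 0 0 0" --pt "0 0 0.8 0 0 0" --pt "0 0 0.8 0 0 0"

```text
t: 15.95
eef_pos: [0.4761, -0.216, -0.0127]
tcp_rot: [[0.81, -0.586, 0.0], [-0.586, -0.81, -0.0], [0.0, 0.0, -1.0]]
ft_force: [-0.3, 0.8, -0.1]
gripper_width: 0.0936
grasp_force: 0.0
```

>>> apply_moves --pt "0 0 0.03 0 0 0" --pt "0 0 0.06 0 0 0" --pt "0 0 0.09 0 0 0" --pt "0 0 0.1 0 0 0" --pt "0 0 0.1 0 0 0"

```text
t: 16.45
eef_pos: [0.4759, -0.2158, -0.0228]
tcp_rot: [[0.81, -0.586, 0.0], [-0.586, -0.81, -0.0], [0.0, 0.0, -1.0]]
ft_force: [-0.1, -0.3, 0.9]
gripper_width: 0.094
grasp_force: 0.0
```

>>> apply_moves --pt "0 0 0 0 0 0" --pt "0 0 0 0 0 0" --pt "0 0 0 0 0 0" --pt "0 0 0 0 0 0" --pt "0 0 0 0 0 0" --pt "0 0 0 0 0 0" --fingers 1

```text
t: 17.05
eef_pos: [0.476, -0.2155, -0.0228]
tcp_rot: [[0.81, -0.586, 0.0], [-0.586, -0.81, 0.0], [0.0, -0.0, -1.0]]
ft_force: [1.1, 0.8, 0.4]
gripper_width: 0.0599
grasp_force: 40.0
```

>>> apply_moves --pt "0 0 -0.1 0 0 0" --pt "0 0 -0.3 0 0 0" --pt "0 0 -0.5 0 0 0" --pt "0 0 -0.5 0 0 0" --pt "0 0 -0.5 0 0 0"

```text
t: 17.55
eef_pos: [0.4752, -0.2155, 0.0268]
tcp_rot: [[0.81, -0.586, -0.001], [-0.586, -0.81, 0.0], [-0.001, 0.0, -1.0]]
ft_force: [0.3, 0.5, -6.2]
gripper_width: 0.0601
grasp_force: 40.0
```

>>> apply_moves --pt "-0.3 -0.1 0 0 0 0" --pt "-0.6 -0.2 0 0 0 0" --pt "-0.9 -0.3 0 0 0 0" --pt "-0.9 -0.3 0 0 0 0"

```text
t: 17.95
eef_pos: [0.4132, -0.1334, 0.0249]
tcp_rot: [[0.811, -0.585, -0.011], [-0.585, -0.811, 0.006], [-0.012, 0.001, -1.0]]
ft_force: [0.1, -0.3, -7.0]
gripper_width: 0.0599
grasp_force: 40.0
```

>>> apply_moves --pt "-0.15 -0.25 0 0 0 0" --pt "-0.3 -0.5 0 0 0 0" --pt "-0.45 -0.73 0 0 0 0"

```text
t: 18.25
eef_pos: [0.4258, -0.0521, 0.0261]
tcp_rot: [[0.81, -0.586, -0.002], [-0.586, -0.81, 0.001], [-0.002, 0.001, -1.0]]
ft_force: [0.5, 0.6, -6.6]
gripper_width: 0.0596
grasp_force: 40.0
```

>>> apply_moves --pt "-0.15 -0.25 0 0 0 -0.03" --pt "-0.3 -0.5 0 0 0 -0.06" --pt "-0.44 -0.73 0 0 0 -0.09" --pt "-0.44 -0.73 0 0 0 -0.12" --pt "-0.44 -0.73 0 0 0 -0.15" --pt "-0.44 -0.73 0 0 0 -0.1646" --pt "-0.44 -0.73 0 0 0 -0.1646" --pt "-0.44 -0.73 0 0 0 -0.1646"

```text
t: 19.05
eef_pos: [0.4332, 0.0317, 0.0264]
tcp_rot: [[0.994, -0.11, -0.002], [-0.11, -0.994, -0.0], [-0.002, 0.0, -1.0]]
ft_force: [0.3, 0.1, -6.7]
gripper_width: 0.0598
grasp_force: 40.0
```

>>> apply_moves --pt "0 0 0.15 0 0 0" --pt "0 0 0.28 0 0 0" --pt "0 0 0.35 0 0 0" --pt "0 0 0.35 0 0 0"

```text
t: 19.45
eef_pos: [0.4327, 0.0317, -0.0088]
tcp_rot: [[0.994, -0.109, -0.003], [-0.109, -0.994, 0.0], [-0.003, 0.0, -1.0]]
ft_force: [0.4, -0.7, -6.5]
gripper_width: 0.0598
grasp_force: 40.0
```

>>> apply_moves --pt "0.1 0 0 0 0 0" --pt "0.2 0 0 0 0 0" --pt "0.3 0 0 0 0 0" --pt "0.38 0 0 0 0 0" --pt "0.46 0 0 0 0 0" --pt "0.52 0 0 0 0 0" --pt "0.55 0 0 0 0 0"

```text
t: 20.15
eef_pos: [0.4895, 0.0256, -0.0079]
tcp_rot: [[0.994, -0.109, 0.0], [-0.109, -0.994, -0.0], [0.0, 0.0, -1.0]]
ft_force: [0.6, -0.9, -7.0]
gripper_width: 0.0594
grasp_force: 40.0
```

>>> apply_moves --pt "0.06 0 0.01 0 0 0" --pt "0.14 0 0.01 0 0 0" --pt "0.22 0 0.01 0 0 0" --pt "0.3 0 0.01 0 0 0" --pt "0.38 0 0.01 0 0 0" --pt "0.42 0 0.01 0 0 0" --pt "0.42 0 0.015 0 0 0" --pt "0.42 0 0.02 0 0 0"

```text
t: 20.95
eef_pos: [0.5298, 0.0212, -0.0101]
tcp_rot: [[0.994, -0.109, -0.001], [-0.109, -0.994, -0.0], [-0.001, 0.0, -1.0]]
ft_force: [-0.8, -0.8, -6.7]
gripper_width: 0.0596
grasp_force: 40.0
```

>>> apply_moves --pt "0 0 0.01 0 0 0" --pt "0 0 0.015 0 0 0" --pt "0 0 0.015 0 0 0"

```text
t: 21.25
eef_pos: [0.5302, 0.0213, -0.0108]
tcp_rot: [[0.994, -0.109, 0.0], [-0.109, -0.994, -0.0], [0.0, -0.0, -1.0]]
ft_force: [-2.0, 0.7, -0.9]
gripper_width: 0.0598
grasp_force: 40.0
```

>>> apply_moves --pt "0 0 0 0 0 0" --pt "0 0 0 0 0 0" --pt "0 0 0 0 0 0" --pt "0 0 -0.1 0 0 0" --pt "0 0 -0.3 0 0 0" --pt "0 0 -0.5 0 0 0" --pt "0 0 -0.5 0 0 0" --fingers 0.1

```text
t: 21.95
eef_pos: [0.5333, 0.0209, 0.0417]
tcp_rot: [[0.994, -0.109, 0.007], [-0.109, -0.994, -0.001], [0.007, 0.0, -1.0]]
ft_force: [0.3, 0.4, 0.3]
gripper_width: 0.0843
grasp_force: 0.0
```

>>> apply_moves --pt "-0.2 0 0 0 0 0" --pt "-0.45 0 0 0 0 0" --pt "-0.68 0 0 0 0 0" --pt "-0.68 0 0 0 0 0" --pt "-0.68 0 0.2 0 0 0" --pt "-0.68 0 0.45 0 0 0" --pt "-0.68 0 0.45 0 0 0" --pt "-0.68 0 0.45 0 0 0" --fingers 1

```text
t: 22.75
eef_pos: [0.4634, 0.0284, -0.0065]
tcp_rot: [[0.994, -0.109, -0.0], [-0.109, -0.994, -0.0], [-0.0, 0.0, -1.0]]
ft_force: [0.8, 0.5, 0.3]
gripper_width: 0.024
grasp_force: 0.0
```

```bash
python3 - <<'E'
from h import *
state()
im=arm.capture('top')[:,:,::-1];c=arm.camera_info('top');e=np.array([.9942,-.1078,0]);O=np.array([.6027,.0136,0])
g=cv2.cvtColor(im.copy(),6);print(im[int(proj(c,O)[1]),int(proj(c,O)[0])])
for y in(-.02,0.02):
  print([(round(x,3),int(g[int(round(v)),int(round(u))])) for x in np.arange(-.14,-.05,.004) for u,v in [proj(c,O+e*x+np.array([.1078,.9942,0])*y+[0,0,.048])]])
E
```

```text
t 22.75 tcp [ 0.4634  0.0284 -0.0065] F [0.7928 0.4559 0.3473] w 0.024023732725819813 g 0.0
[[ 0.9941 -0.1087 -0.0004]
 [-0.1087 -0.9941 -0.0001]
 [-0.0003  0.0001 -1.    ]]
[73 79 81]
[(np.float64(-0.14), 144), (np.float64(-0.136), 152), (np.float64(-0.132), 158), (np.float64(-0.128), 141), (np.float64(-0.124), 154), (np.float64(-0.12), 155), (np.float64(-0.116), 158), (np.float64(-0.112), 141), (np.float64(-0.108), 145), (np.float64(-0.104), 147), (np.float64(-0.1), 150), (np.float64(-0.096), 130), (np.float64(-0.092), 132), (np.float64(-0.088), 139), (np.float64(-0.084), 138), (np.float64(-0.08), 128), (np.float64(-0.076), 127), (np.float64(-0.072), 123), (np.float64(-0.068), 119), (np.float64(-0.064), 158), (np.float64(-0.06), 154), (np.float64(-0.056), 130), (np.float64(-0.052), 184)]
[(np.float64(-0.14), 157), (np.float64(-0.136), 160), (np.float64(-0.132), 162), (np.float64(-0.128), 166), (np.float64(-0.124), 166), (np.float64(-0.12), 165), (np.float64(-0.116), 164), (np.float64(-0.112), 161), (np.float64(-0.108), 159), (np.float64(-0.104), 159), (np.float64(-0.1), 154), (np.float64(-0.096), 148), (np.float64(-0.092), 148), (np.float64(-0.088), 146), (np.float64(-0.084), 144), (np.float64(-0.08), 140), (np.float64(-0.076), 132), (np.float64(-0.072), 126), (np.float64(-0.068), 115), (np.float64(-0.064), 138), (np.float64(-0.06), 160), (np.float64(-0.056), 129), (np.float64(-0.052), 189)]
```

>>> apply_moves --pt "0 0 0 0 0 0" --pt "0 0 0 0 0 0" --pt "0 0 0 0 0 0" --pt "0.04 0 0 0 0 0" --pt "0.08 0 0 0 0 0" --pt "0.08 0 0 0 0 0"

```text
t: 23.4
eef_pos: [0.4718, 0.0276, -0.0062]
tcp_rot: [[0.994, -0.109, 0.001], [-0.109, -0.994, -0.0], [0.001, 0.0, -1.0]]
ft_force: [0.6, -0.8, -0.0]
gripper_width: 0.0004
grasp_force: 0.0
```

>>> apply_moves --pt "0.01 0 0 0 0 0" --pt "0.02 0 0 0 0 0" --pt "0.03 0 0 0 0 0"

```text
t: 23.7
eef_pos: [0.4724, 0.0275, -0.0066]
tcp_rot: [[0.994, -0.109, -0.003], [-0.109, -0.994, 0.0], [-0.003, 0.0, -1.0]]
ft_force: [-1.7, 0.5, 0.6]
gripper_width: 0.0005
grasp_force: 1.1
```

>>> apply_moves --pt "0.02 0 0 0 0 0" --pt "0.04 0 0 0 0 0" --pt "0.06 0 0 0 0 0"

```text
t: 24.0
eef_pos: [0.4795, 0.0267, -0.0066]
tcp_rot: [[0.994, -0.109, -0.001], [-0.109, -0.994, -0.0], [-0.001, 0.0, -1.0]]
ft_force: [-2.2, -0.4, -0.6]
gripper_width: 0.0003
grasp_force: 0.8
```

>>> apply_moves --pt "0.04 0 0 0 0 0" --pt "0.08 0 0 0 0 0" --pt "0.12 0 0 0 0 0" --pt "0.16 0 0 0 0 0" --pt "0.2 0 0 0 0 0" --pt "0.24 0 0 0 0 0"

```text
t: 24.6
eef_pos: [0.5039, 0.0241, -0.0064]
tcp_rot: [[0.994, -0.109, 0.0], [-0.109, -0.994, -0.0], [0.0, 0.0, -1.0]]
ft_force: [-1.5, 0.6, -0.2]
gripper_width: 0.0004
grasp_force: 0.8
```

>>> apply_moves --pt "0.03 0 0 0 0 0" --pt "0.06 0 0 0 0 0" --pt "0.08 0 0 0 0 0" --pt "0.08 0 0 0 0 0"

```text
t: 25.0
eef_pos: [0.5122, 0.0231, -0.0063]
tcp_rot: [[0.994, -0.109, 0.001], [-0.109, -0.994, -0.0], [0.001, 0.0, -1.0]]
ft_force: [-1.3, -1.1, -0.5]
gripper_width: 0.0001
grasp_force: 0.3
```

>>> apply_moves --pt "0.01 0 0 0 0 0" --pt "0.02 0 0 0 0 0" --pt "0.02 0 0 0 0 0"

```text
t: 25.3
eef_pos: [0.5135, 0.023, -0.0062]
tcp_rot: [[0.994, -0.109, 0.0], [-0.109, -0.994, -0.0], [0.0, 0.0, -1.0]]
ft_force: [-1.0, 0.3, 0.8]
gripper_width: 0.0003
grasp_force: 0.9
```

>>> apply_moves --pt "0.01 0 0 0 0 0" --pt "0.01 0 0 0 0 0" --pt "0.01 0 0 0 0 0"

```text
t: 25.6
eef_pos: [0.5146, 0.0229, -0.0063]
tcp_rot: [[0.994, -0.109, 0.0], [-0.109, -0.994, -0.0], [0.0, 0.0, -1.0]]
ft_force: [-0.7, 0.2, 1.6]
gripper_width: 0.0001
grasp_force: 0.8
```

>>> apply_moves --pt "0.01 0 0 0 0 0" --pt "0.01 0 0 0 0 0" --pt "0.01 0 0 0 0 0"

```text
t: 25.9
eef_pos: [0.5156, 0.0228, -0.0063]
tcp_rot: [[0.994, -0.109, 0.0], [-0.109, -0.994, -0.0], [0.0, 0.0, -1.0]]
ft_force: [-1.9, 0.1, 2.2]
gripper_width: 0.0005
grasp_force: 0.8
```

>>> apply_moves --pt "-0.1 0 0 0 0 0" --pt "-0.1 0 -0.4 0 0 0" --pt "-0.1 0 -0.8 0 0 0" --pt "-0.1 0 -1 0 0 0"

```text
t: 26.3
eef_pos: [0.5076, 0.0237, 0.0969]
tcp_rot: [[0.994, -0.109, 0.006], [-0.109, -0.994, -0.001], [0.006, -0.0, -1.0]]
ft_force: [-0.2, 0.6, 0.2]
gripper_width: 0.0004
grasp_force: 0.0
```

>>> apply_moves --pt "0 0 -0.3 0 0 -0.04" --pt "0.3 0 -0.5 0 0 -0.08" --pt "0.6 0 -0.5 0 0 -0.12" --pt "1 0 -0.5 0 0 -0.16" --pt "1 0 -0.5 0 0 -0.2" --pt "1 0 -0.5 0 0 -0.24" --pt "1 0 -0.5 0 0 -0.25" --fingers 0.4

```text
t: 27.0
eef_pos: [0.6052, 0.013, 0.1433]
tcp_rot: [[0.778, 0.628, 0.001], [0.628, -0.778, -0.0], [0.0, 0.001, -1.0]]
ft_force: [0.9, 0.1, -0.2]
gripper_width: 0.0531
grasp_force: 0.0
```

>>> apply_moves --pt "0 0 0 0 0 -0.04" --pt "0 0 0 0 0 -0.08" --pt "0 0 0 0 0 -0.12" --pt "0 0 0 0 0 -0.16" --pt "0 0 0 0 0 -0.2" --pt "0 0 0 0 0 -0.24" --pt "0 0 0 0 0 -0.25" --pt "0 0 0 0 0 -0.25"

```text
t: 27.8
eef_pos: [0.6049, 0.0131, 0.1437]
tcp_rot: [[0.109, 0.994, 0.001], [0.994, -0.109, -0.0], [-0.0, 0.001, -1.0]]
ft_force: [-0.3, 0.2, -0.5]
gripper_width: 0.0561
grasp_force: 0.0
```

```bash
python3 - <<'E'
from h import *
state();np.random.seed(0)
c=arm.camera_info('scene');im=arm.capture('scene')[:,:,::-1].copy()
O=np.array([.6027,.0136,0]);e=np.array([.9942,-.1078,0])
w=arm.camera_info('wrist');g=arm.capture('wrist')[:,:,::-1].copy();cv2.imwrite('pics/K.png',g)
H=np.array([.6295,.0108]);n=np.array([.1078,.9942])
print('bar across',[g[int(v),int(u)].tolist() for u,v in (proj(w,np.r_[H+n*s,.1265]) for s in(-.019,0,.019))])
G=cv2.cvtColor(g,6)
for y in(-.02,.02):  # tail edge at cassette top height
    print([(int(1000*x),int(G[int(round(v)),int(round(u))]) if 0<=v<480 and 0<=u<640 else -1) for x in np.arange(-.1,-.05,.002) for u,v in [proj(w,O+e*x+np.array([.1078,.9942,0])*y+[0,0,.048])]])
E
```

```text
t 27.8 tcp [0.6049 0.0131 0.1437] F [-0.3067  0.1836 -0.4701] w 0.05614993230746934 g 0.0
[[ 0.1088  0.9941  0.001 ]
 [ 0.9941 -0.1088 -0.0002]
 [-0.0001  0.001  -1.    ]]
bar across [[215, 221, 220], [221, 228, 226], [132, 137, 135]]
[(-100, 212), (-98, 212), (-96, 213), (-94, 213), (-92, 214), (-90, 214), (-88, 214), (-86, 214), (-83, 215), (-81, 215), (-79, 215), (-77, 217), (-75, 219), (-73, 219), (-71, 219), (-69, 219), (-67, 219), (-65, 219), (-63, 213), (-61, 210), (-59, 201), (-57, 168), (-55, 209), (-53, 236), (-51, 234)]
[(-100, 211), (-98, 212), (-96, 212), (-94, 213), (-92, 213), (-90, 213), (-88, 214), (-86, 214), (-83, 215), (-81, 215), (-79, 216), (-77, 213), (-75, 212), (-73, 212), (-71, 213), (-69, 213), (-67, 213), (-65, 213), (-63, 213), (-61, 214), (-59, 210), (-57, 164), (-55, 199), (-53, 216), (-51, 213)]
```

>>> apply_moves --pt "0.007 0.246 0 0 0 0" --pt "0.007 0.246 0 0 0 0" --pt "0.007 0.246 0.25 0 0 0" --pt "0.007 0.246 0.5 0 0 0" --pt "0.007 0.246 0.7 0 0 0" --pt "0.007 0.246 0.755 0 0 0" --pt "0.007 0.246 0.755 0 0 0" --pt "0.007 0.246 0.755 0 0 0"

```text
t: 28.7
eef_pos: [0.6301, 0.0111, 0.0692]
tcp_rot: [[0.109, 0.994, 0.002], [0.994, -0.109, -0.0], [-0.0, 0.002, -1.0]]
ft_force: [0.6, -0.0, 0.6]
gripper_width: 0.0563
grasp_force: 0.0
```

>>> apply_moves --pt "0 0 0 0 0 0" --pt "0 0 0 0 0 0" --pt "0 0 0 0 0 0" --pt "0 0 0 0 0 0" --pt "0 0 0 0 0 0" --pt "0 0 0 0 0 0" --pt "0 0 0 0 0 0" --fingers 1 --newtons 35

```text
t: 29.4
eef_pos: [0.6294, 0.011, 0.0682]
tcp_rot: [[0.109, 0.994, -0.0], [0.994, -0.109, -0.0], [-0.0, -0.0, -1.0]]
ft_force: [-0.6, -0.4, 1.0]
gripper_width: 0.0118
grasp_force: 35.0
```

Gripped. Now I lift 4.5 mm and turn back a quarter.

>>> apply_moves --pt "0 0 -0.02 0 0 0" --pt "0 0 -0.04 0 0 0" --pt "0 0 -0.048 0 0 0" --pt "0 0 -0.048 0 0 0" --pt "0 0 -0.048 0 0 0"

```text
t: 29.9
eef_pos: [0.6293, 0.0111, 0.0725]
tcp_rot: [[0.109, 0.994, -0.001], [0.994, -0.109, -0.0], [-0.0, -0.001, -1.0]]
ft_force: [2.1, -1.0, -6.7]
gripper_width: 0.0115
grasp_force: 35.0
```

>>> apply_moves --pt "0 0 0 0 0 0.04" --pt "0 0 0 0 0 0.08" --pt "0 0 0 0 0 0.12" --pt "0 0 0 0 0 0.16" --pt "0 0 0 0 0 0.2" --pt "0 0 0 0 0 0.24" --pt "0 0 0 0 0 0.25" --pt "0 0 0 0 0 0.25"

```text
t: 30.7
eef_pos: [0.6293, 0.011, 0.0727]
tcp_rot: [[0.78, 0.626, -0.0], [0.626, -0.78, -0.0], [-0.0, -0.0, -1.0]]
ft_force: [0.7, -0.9, -6.6]
gripper_width: 0.0119
grasp_force: 35.0
```

>>> apply_moves --pt "0 0 0 0 0 0.04" --pt "0 0 0 0 0 0.08" --pt "0 0 0 0 0 0.12" --pt "0 0 0 0 0 0.16" --pt "0 0 0 0 0 0.2" --pt "0 0 0 0 0 0.24" --pt "0 0 0 0 0 0.25" --pt "0 0 0 0 0 0.25"

```text
t: 31.5
eef_pos: [0.6293, 0.011, 0.0728]
tcp_rot: [[0.994, -0.108, -0.0], [-0.108, -0.994, -0.0], [-0.0, 0.0, -1.0]]
ft_force: [1.0, -0.9, -7.2]
gripper_width: 0.0117
grasp_force: 35.0
```

>>> apply_moves --pt "0 0 0.02 0 0 0" --pt "0 0 0.04 0 0 0" --pt "0 0 0.06 0 0 0" --pt "0 0 0.07 0 0 0" --pt "0 0 0.07 0 0 0"

```text
t: 32.0
eef_pos: [0.6293, 0.011, 0.0658]
tcp_rot: [[0.994, -0.108, -0.0], [-0.108, -0.994, -0.0], [-0.0, 0.0, -1.0]]
ft_force: [1.3, 0.0, -6.2]
gripper_width: 0.0118
grasp_force: 35.0
```

>>> apply_moves --pt "0 0 0.01 0 0 0" --pt "0 0 0.02 0 0 0" --pt "0 0 0.028 0 0 0" --pt "0 0 0.028 0 0 0"

```text
t: 32.4
eef_pos: [0.6294, 0.011, 0.0638]
tcp_rot: [[0.994, -0.109, 0.0], [-0.109, -0.994, -0.0], [0.0, 0.0, -1.0]]
ft_force: [-1.4, -0.9, -1.6]
gripper_width: 0.0119
grasp_force: 35.0
```

>>> apply_moves --pt "0 0 0 0 0 0" --pt "0 0 0 0 0 0" --pt "0 0 0 0 0 0" --pt "0 0 0 0 0 0" --pt "0 0 -0.1 0 0 0" --pt "0 0 -0.3 0 0 0" --pt "0 0 -0.6 0 0 0" --pt "0 0 -0.6 0 0 0" --fingers 0.4

```text
t: 33.2
eef_pos: [0.6329, 0.0108, 0.1281]
tcp_rot: [[0.994, -0.109, 0.009], [-0.109, -0.994, -0.001], [0.009, -0.0, -1.0]]
ft_force: [0.3, 0.7, -0.2]
gripper_width: 0.0564
grasp_force: 0.0
```

>>> apply_moves --pt "-0.4 0 0 0 0 0" --pt "-0.8 0 0 0 0 0" --pt "-1 0 0 0 0 0" --pt "-1 0 0 0 0 0" --fingers 1

```text
t: 33.6
eef_pos: [0.5267, 0.0225, 0.1231]
tcp_rot: [[0.994, -0.108, -0.002], [-0.108, -0.994, 0.0], [-0.002, 0.0, -1.0]]
ft_force: [0.5, -0.0, -0.1]
gripper_width: 0.0279
grasp_force: 0.0
```

>>> apply_moves --pt "-0.32 0 0 0 0 0" --pt "-0.32 0 0 0 0 0" --pt "-0.32 0 0.3 0 0 0" --pt "-0.32 0 0.7 0 0 0" --pt "-0.32 0 1 0 0 0" --pt "-0.32 0 1 0 0 0" --pt "-0.32 0 1 0 0 0"

```text
t: 34.3
eef_pos: [0.4997, 0.0252, 0.0232]
tcp_rot: [[0.994, -0.109, 0.0], [-0.109, -0.994, -0.0], [0.0, 0.0, -1.0]]
ft_force: [1.3, -0.4, -0.8]
gripper_width: 0.0004
grasp_force: 0.0
```

>>> apply_moves --pt "0 0 0.15 0 0 0" --pt "0 0 0.3 0 0 0" --pt "0 0 0.3 0 0 0" --pt "0.06 0 0.3 0 0 0" --pt "0.12 0 0.3 0 0 0" --pt "0.14 0 0.3 0 0 0" --pt "0.16 0 0.3 0 0 0" --pt "0.18 0 0.3 0 0 0"

```text
t: 35.1
eef_pos: [0.5157, 0.0235, -0.0066]
tcp_rot: [[0.994, -0.109, -0.001], [-0.109, -0.994, -0.0], [-0.001, 0.0, -1.0]]
ft_force: [-3.4, -0.4, 0.6]
gripper_width: 0.0005
grasp_force: 1.2
```

>>> apply_moves --pt "0.01 0 0 0 0 0" --pt "0.02 0 0 0 0 0" --pt "0.03 0 0 0 0 0" --pt "0.04 0 0 0 0 0" --pt "0.05 0 0 0 0 0"

```text
t: 35.6
eef_pos: [0.5162, 0.0234, -0.0076]
tcp_rot: [[0.994, -0.108, -0.009], [-0.108, -0.994, 0.001], [-0.009, 0.0, -1.0]]
ft_force: [-8.6, 0.8, 4.7]
gripper_width: 0.0002
grasp_force: 4.5
```

>>> apply_moves --pt "0.01 0 0 0 0 0" --pt "0.02 0 0 0 0 0" --pt "0.03 0 0 0 0 0" --pt "0.03 0 0 0 0 0"

```text
t: 36.0
eef_pos: [0.5178, 0.0232, -0.0078]
tcp_rot: [[0.994, -0.108, -0.011], [-0.108, -0.994, 0.001], [-0.011, 0.0, -1.0]]
ft_force: [-9.2, 1.9, 5.6]
gripper_width: 0.0004
grasp_force: 4.8
```

>>> apply_moves --pt "0.01 0 0 0 0 0" --pt "0.02 0 0 0 0 0" --pt "0.03 0 0 0 0 0" --pt "0.04 0 0 0 0 0" --pt "0.04 0 0 0 0 0"

```text
t: 36.5
eef_pos: [0.5212, 0.0229, -0.0079]
tcp_rot: [[0.994, -0.108, -0.012], [-0.108, -0.994, 0.001], [-0.012, 0.0, -1.0]]
ft_force: [-10.0, 1.5, 6.5]
gripper_width: 0.0006
grasp_force: 5.3
```

>>> apply_moves --pt "0.01 0 0 0 0 0" --pt "0.02 0 0 0 0 0" --pt "0.03 0 0 0 0 0" --pt "0.03 0 0 0 0 0"

```text
t: 36.9
eef_pos: [0.5238, 0.0226, -0.008]
tcp_rot: [[0.994, -0.108, -0.013], [-0.108, -0.994, 0.001], [-0.013, 0.0, -1.0]]
ft_force: [-10.4, 0.9, 7.1]
gripper_width: 0.0005
grasp_force: 5.5
```

>>> apply_moves --pt "0.01 0 0 0 0 0" --pt "0.02 0 0 0 0 0" --pt "0.03 0 0 0 0 0" --pt "0.03 0 0 0 0 0"

```text
t: 37.3
eef_pos: [0.5289, 0.022, -0.008]
tcp_rot: [[0.994, -0.108, -0.009], [-0.108, -0.994, 0.001], [-0.009, 0.0, -1.0]]
ft_force: [-7.6, -0.7, 2.2]
gripper_width: 0.0003
grasp_force: 3.7
```

>>> apply_moves --pt "0.005 0 0 0 0 0" --pt "0.01 0 0 0 0 0" --pt "0.015 0 0 0 0 0" --pt "0.02 0 0 0 0 0" --pt "0.02 0 0 0 0 0"

```text
t: 37.8
eef_pos: [0.5302, 0.0219, -0.008]
tcp_rot: [[0.994, -0.108, -0.011], [-0.108, -0.994, 0.001], [-0.011, 0.0, -1.0]]
ft_force: [-9.3, 1.1, 3.1]
gripper_width: 0.0005
grasp_force: 4.3
```

>>> apply_moves --pt "0.005 0 0 0 0 0" --pt "0.01 0 0 0 0 0" --pt "0.015 0 0 0 0 0" --pt "0.015 0 0 0 0 0"

```text
t: 38.2
eef_pos: [0.5312, 0.0218, -0.008]
tcp_rot: [[0.994, -0.108, -0.011], [-0.108, -0.994, 0.001], [-0.011, 0.0, -1.0]]
ft_force: [-8.5, 1.5, 4.6]
gripper_width: 0.0003
grasp_force: 4.7
```

>>> apply_moves --pt "0.005 0 0 0 0 0" --pt "0.01 0 0 0 0 0" --pt "0.015 0 0 0 0 0" --pt "0.015 0 0 0 0 0"

```text
t: 38.6
eef_pos: [0.5311, 0.0218, -0.008]
tcp_rot: [[0.994, -0.108, -0.014], [-0.108, -0.994, 0.001], [-0.014, 0.0, -1.0]]
ft_force: [-11.5, 0.4, 5.9]
gripper_width: 0.0
grasp_force: 5.9
```

The cassette now meets a hard stop, so the pin is probably in. I'll back off, raise and check.

>>> apply_moves --pt "-0.15 0 0 0 0 0" --pt "-0.3 0 0 0 0 0" --pt "-0.4 0 -0.3 0 0 0" --pt "-0.4 0 -0.7 0 0 0" --pt "-0.4 0 -1 0 0 0" --pt "-0.4 0 -1 0 0 0"

```text
t: 39.2
eef_pos: [0.504, 0.0249, 0.0976]
tcp_rot: [[0.994, -0.108, 0.012], [-0.108, -0.994, -0.001], [0.012, -0.0, -1.0]]
ft_force: [0.1, -0.9, -0.2]
gripper_width: 0.0001
grasp_force: 0.0
```

>>> apply_moves --pt "0 0 -0.5 0 0 0" --pt "0 0 -1 0 0 0" --pt "-0.4 0 -1 0 0 0" --pt "-0.8 0 -1 0 0 0" --pt "-1 0 -1 0 0 0" --pt "-1 0 -1 0 0 0" --pt "-1 0 -1 0 0 0"

```text
t: 39.9
eef_pos: [0.4007, 0.0361, 0.1928]
tcp_rot: [[0.994, -0.109, 0.002], [-0.109, -0.994, -0.0], [0.002, 0.0, -1.0]]
ft_force: [0.2, -0.5, -0.9]
gripper_width: 0.0006
grasp_force: 0.0
```

```bash
python3 - <<'E'
from h import *
state()
c=arm.camera_info('scene');a=arm.capture('scene')[:,:,::-1];t=arm.camera_info('top');b=arm.capture('top')[:,:,::-1]
for z in(.112,.122):print(z,'scene',proj(c,np.array([.6294,.0108,z])),'top',proj(t,np.array([.6294,.0108,z])))
p=cv2.resize(a[235:325,280:410],(800,554),interpolation=3)[:,:480+320]
q=cv2.resize(b[180:310,205:350],(400,359),interpolation=3)
out=np.hstack([cv2.resize(p,(400,277)),np.zeros((277,400,3),np.uint8)]);out=np.vstack([out,np.zeros((100,800,3),np.uint8)]);out[:359,400:]=q
cv2.imwrite('pics/L.png',out)
E
```

```text
t 39.9 tcp [0.4007 0.0361 0.1928] F [ 0.1823 -0.4767 -0.8646] w 0.0005640727911016501 g 0.0
[[ 0.9941 -0.1086  0.0016]
 [-0.1086 -0.9941 -0.0003]
 [ 0.0016  0.0001 -1.    ]]
0.112 scene (np.float64(345.87096455822325), np.float64(259.94721561721946)) top (np.float64(278.5128849618478), np.float64(212.55299712358135))
0.122 scene (np.float64(346.03437762891264), np.float64(256.88888306802016)) top (np.float64(278.29414206206155), np.float64(211.386560016465))
```

View pics/L.png

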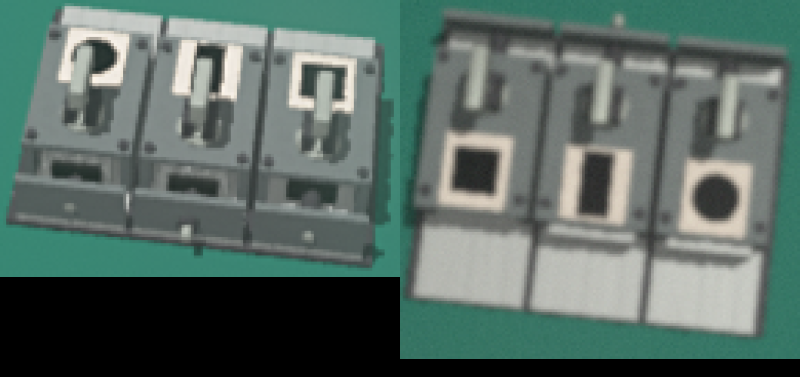

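Picture L shows the middle handle's top at (203,58), exactly in line with the two locked-height neighbours at (80,45) and (325,72). It is down and aligned with the channel. With nothing touching it, the cassette's tail stands out only as far as the round one's, so it is locked.

```bash
python3 -c "
from plant import arm
print(arm.finish_job())"
```

```text
the job is handed in; nothing more can be done
None
```

The rectangular-cut-out cassette is in its own bay, nose first; the final camera check shows the handle turned back, the pin down and the cassette held, and I handed the job in at about 40 s (no verdict was returned).

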